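Unlatch the saffron showcase and hold the key turned

TASK

Take the key with the square head out of the wooden key block and push it fully home into the lock on the front rail of the glass-topped showcase; its pins are sticky, so work it in with small wiggles rather than ramming it. Only once it is home, turn it a quarter clockwise (seen from above), against its spring and as far as it goes, and finish while still holding it turned, so that the latch stays drawn and the lid can be lifted. Leave the other two keys, the jar and the mortar where they are.

Things in the scene. Friction and masses are not known exactly. Their poses are not given: they have to be found in the camera images.
- case_key: The showcase key: flat black plastic head of square outline, steel blade. It stands blade down in one slot of the key block. Origin: centre of the underside of its shoulder (plate 24 x 7 mm, 3 mm thick, wide along y); z up along the key, y along its broad side, x across its thickness. 72 mm long in all, 40 g. It is the same both ways round and fits the lock either way round.
- key_head (a point): Middle of the square head of case_key, the place to grip it, 27 mm above the key's origin. Head 30 mm wide (y), 30 mm high, 10 mm thick (x), from 12 to 42 mm above the origin, with a round light eyelet; below it a neck 12.5 mm wide and 5 mm thick. Axes as case_key.
- key_tip (a point): Tip of the blade of case_key, 30 mm below the key's origin. Blade 12.5 mm wide (y) and 4 mm thick (x); its last 6 mm taper to 7 x 1.8 mm. Axes as case_key.
- round_key: Another key of the same size, with a round disc head of 30 mm diameter; origin and axes as for case_key. To be left standing in its slot.
- pointed_key: Another key of the same size, its head 32 mm wide at the bottom and narrowing to 10 mm at the top; origin and axes as for case_key. To be left standing in its slot.
- key_block: Dark wooden block, fixed, 56 mm (x) by 170 mm (y), 45 mm high; origin: centre of its underside. Three slots in its top at y = -50, 0, +50 mm, each 6 x 14.5 mm (long side along y), 36 mm deep. A key stands in each, shoulder on the top face, so a key's origin is 45 mm above the counter; which key is where varies. Keys lift straight up.
- showcase: Fixed wooden case with a flat glass lid hinged at the back, top 100 mm above the counter, 270 mm wide (y). Origin: on the counter straight under the lock; x points from the lock to the lid. Front face at x = -42 mm, back at 262 mm. The top is flat but for the lock's collar (4 mm high) and a 3 mm brass lift tab on the lid.
- keyhole (a point): Centre of the keyway at the lock's face (42 mm collar), 104 mm above the counter on the front rail of the showcase; axes as showcase. Keyway at rest: 14 mm along x, 5.2 mm along y, 34 mm deep, mouth bevelled from 20 x 13 mm over 6 mm. The key goes straight down with its broad side (its y) along this x; fully home its shoulder is on the face, its origin at this point.
- plug (a joint): Angle of the plug with the keyway: 0 at rest, grows to a stop at 1.571 rad as the key is turned clockwise seen from above, drawing the latch hidden in the rail. A spring returns it when let go; about 0.1 N m at the stop. It lags about 0.1 rad behind the key (play). Inside, two pairs of sticky sprung pins, 12 and 20 mm down, bear on the blade's edges: pushing past takes 5 to 20 N.
- spice_jar: Amber glass jar, 72 mm diameter, 115 mm high, with a metal cap; loose; origin at the centre of its underside. To be left alone.
- mortar: Brass mortar with its pestle standing in it, 88 mm diameter, about 115 mm high; loose; origin at the centre of its underside. To be left alone.
Mind the look-alikes: they are no part of the job. What is shaped like the case_key but green is not meant.

How it is judged:
By the outcome, as a careful person would: the job done as asked, in the order asked, and still so for the second after the job is handed in, while the arm keeps its last pose, push and grip.
It also fails if it takes over 50 s, if anything falls off the work surface, if the arm or the gripper's body presses on something with over 40 N, if the wrist force passes 120 N, or if a joint passes its speed limit or range.

ROBOT

A 6-joint arm with a two-finger parallel gripper is mounted at the origin on the work surface. World frame = base frame: x ahead of the robot, y to its left, z up, the work surface at z = 0. Lengths are in m, angles in rad, forces in N, time in s.
With the tool pointing down it reaches from about 0.225 to 0.875 m from the base axis. Payload 3.4 kg.
Tool frame: the origin (TCP) lies on the centre line of the jaws, within the pads' length; the fingertips stand 19 mm ahead of it and the grasp point (between the pads) is the TCP; z points along the fingers, y is the direction in which the jaws open and shut (so a half turn about z gives the same grasp; the last joint's range is limited). The gripper opens to 85 mm and grips with 20 to 120 N. Pads are 22 mm wide; open, the fingers measure 114 mm over their backs; the gripper's body (76 mm by 85 mm) begins 54 mm behind the grasp point. The pads swing forward as they close: fully open they stand 13 mm farther back than shut.
Start: joints at [-1.261, 0.276, 1.505, -0, 1.361, -0.121], TCP at [0.24, -0.522, 0.25] pointing down, gripper open.
Joint ranges: [-2.89, 2.89], [-0.75, 2.08], [0.22, 2.7], [-1.18, 4.32], [0.11, 2.71], [-2.7, 2.7]. Speed limits (rad/s): [2.57, 2.57, 3.14, 3.14, 3.14, 3.14].

INTERFACE

Orientations are given as a unit quaternion [w, x, y, z].
In Python, from rig import monitor, eyes, manip, models gives the robot as it stands.
- The arm moves only by the tool send_rows, never from a script. Its argument "deltas" is a list of rows, each an object with "dp": the shift along the world's x, y, z each as a share of 0.12 m, from -1 to 1, a list of three; "rotation": the turn, a rotation vector about the world's x, y, z each as a share of 0.5 rad, from -1 to 1, a list of three. In form: [{"dp": [dx, dy, dz], "rotation": [rx, ry, rz]}, ...]. A call has 1 to 12 rows; each row is the pose to reach, as a shift and turn from the pose commanded when the call began; what a row does not reach only later rows make up. A row lasts 1/12 s, in which the tool goes at most 41.7 mm and 7.16 degrees, less where a joint would pass 70% of its speed; a pose out of reach is approached as far as the arm can. A call with a number of a shift or a turn outside -1 to 1 is refused whole. A call with a gripper value outside its range is refused whole. "fingers" is the closure, from -1 (fully open) to 1 (shut), set as the call begins (left out, the last holds). The fingers move at their own pace and stop on an object; "grip_force" is the grip in N (left out, the last holds). Time passes only in rows, so rows that repeat a pose let the fingers close. It gives the time, the measured TCP pose, the force and the opening at its end, in the units of the state.
- monitor.get_state(): the state, without advancing time (a new reading comes with each control period).
- eyes.get_image(name): name is "side" or "top" or "wrist"; returns a dict with "color" (400x640x3 uint8, red, green, blue), "depth" (400x640 float32, m along the optical axis (not along the pixel's ray), 0 where there is no reading), "mtx" (3x3 intrinsics, pixels), "rvec" (rotation vector, rad) and "tvec" (3), from world to camera coordinates, as OpenCV has them. Camera axes: x right, y down, z forward; pixel columns grow to the right and rows downward; lengths in m; the calibration is good to about 2 mm. The wrist camera is an equidistant fisheye: a pixel r from the principal point sees the ray r / f radians off the axis. A picture is of the moment at which its call begins.
- manip.sign_off(): hands the job in, once; it reports no verdict.
Trained networks look in a picture, given as the dict that the camera call returned (one of the last four; its "shot" number tells which), for a name from the list of things; names that differ only in an ending like _2 or _b are one class to them, and where a whole thing is asked for, a point or a joint stands for the part that bears it (a point fixed in the world has none). Each returns a list of dicts, best first, with "score" (0 to 1); they miss things now and then, are a little off and sometimes report something else, mostly with a low value. They report only what shows in the picture. A call takes as long as a camera call. They do not tell look-alikes from the thing itself.
- models.find_in(name, picture): "box" ([left, top, right, bottom] in pixels, round what is visible of it).
The state is a dict: "clock": time; "qpos": joint angles; "qd": joint speeds; "effort": joint torques, N m; "position": TCP position; "ee_rot": TCP orientation; "contact_force": force on the tool from outside, world axes, zero at the start; "moment": the same for the moment, N m; "width": finger opening in m.
Only numpy, scipy, OpenCV 4.12 (cv2) and the standard library are available. Lean on these libraries where they do the work, as an engineer would, in place of code of your own. Each camera call takes 0.05 s, during which the arm holds its last target.

## Working session

There is one attempt and no reset: what is moved stays moved. The work goes in short steps, Python scripts to look and compute and a tool call to move; the robot and the scene stay as the last step left them, time stands still between calls to the robot, and variables do not carry over. Pictures are saved under pics/ and viewed, and the job is handed in when it is done.

Besides the shell and the picture viewer there is one more tool, called after "Emit:" as a command line: name --argument value ..., lists and objects as JSON in quotes. send_rows: Moves the arm, as the interface text tells. Its arguments: {"type":"object","properties":{"deltas":{"type":"array","items":{"type":"object","properties":{"dp":{"type":"array","items":{"type":"number"}},"rotation":{"type":"array","items":{"type":"number"}}}}},"fingers":{"type":"number"},"grip_force":{"type":"number"}},"required":["deltas"]}

```bash
ls; mkdir -p pics
cat > h.py <<'E'
import numpy as np, cv2
from rig import monitor, eyes, manip, models
def save(p,n): cv2.imwrite('pics/'+n,cv2.cvtColor(p['color'],cv2.COLOR_RGB2BGR))
def w(p,u,v,d=None,fish=False):
    K=p['mtx']; R=cv2.Rodrigues(np.array(p['rvec'],float))[0]; t=np.array(p['tvec'],float).ravel()
    if d is None: d=p['depth'][int(round(v)),int(round(u))]
    x=(u-K[0][2])/K[0][0]; y=(v-K[1][2])/K[1][1]
    return R.T@(np.array([x*d,y*d,d])-t)
def wz(p,u,v,z):
    K=p['mtx']; R=cv2.Rodrigues(np.array(p['rvec'],float))[0]; t=np.array(p['tvec'],float).ravel()
    r=R.T@np.array([(u-K[0][2])/K[0][0],(v-K[1][2])/K[1][1],1]); c=-R.T@t
    return c+r*(z-c[2])/r[2]
def proj(p,X):
    return cv2.projectPoints(np.array(X,float).reshape(-1,3),np.array(p['rvec'],float),np.array(p['tvec'],float),np.array(p['mtx'],float),None)[0].reshape(-1,2)
E
python3 - <<'E'
from h import *
np.set_printoptions(precision=4,suppress=True)
s=monitor.get_state(); print(s)
for n in ['top','side']:
    p=eyes.get_image(n); save(p,n+'0.png'); np.savez('pics/'+n+'0.npz',**{k:p[k] for k in('color','depth','mtx','rvec','tvec')})
    print(n,p['mtx'],p['rvec'],p['tvec'])
    for k in ['case_key','round_key','pointed_key','key_block','showcase','key_head','spice_jar','mortar']:
        print(k,[(np.round(r['box']),round(r['score'],2)) for r in models.find_in(k,p)][:4])
E
```

```text
pics
{'clock': 0.0, 'qpos': array([-1.261 ,  0.2766,  1.5061,  0.    ,  1.3607, -0.121 ]), 'qd': array([ 0.001 ,  0.0009,  0.0008,  0.0003, -0.0014, -0.0001]), 'effort': array([  0.0017, -41.6768, -24.5802,   0.0001,   0.0108,  -0.    ]), 'position': array([ 0.24  , -0.522 ,  0.2494]), 'ee_rot': array([-0.0009,  0.9769,  0.2138, -0.0001]), 'contact_force': array([-0.6065,  0.0593, -0.013 ]), 'moment': array([-0.0071, -0.0181, -0.0575]), 'width': 0.08553292240198493}
top [[486.9868   0.     323.0615]
 [  0.     486.9868 198.7097]
 [  0.       0.       1.    ]] [ 2.1617 -2.137   0.1494] [0.007  0.5809 1.1735]
case_key [(array([186., 229., 200., 241.]), 0.65), (array([213., 260., 220., 268.]), 0.57), (array([239., 194., 255., 207.]), 0.45)]
round_key []
pointed_key []
key_block [(array([215., 222., 291., 243.]), 0.88), (array([355., 115., 478., 251.]), 0.52)]
showcase [(array([354., 118., 476., 250.]), 0.82)]
key_head [(array([212., 260., 220., 271.]), 0.51), (array([241., 197., 254., 207.]), 0.49)]
spice_jar [(array([216., 140., 249., 174.]), 0.97)]
mortar [(array([259., 140., 296., 17
[... 155 characters left out ...]
]
case_key [(array([198., 333., 236., 365.]), 0.84), (array([267., 263., 283., 287.]), 0.71), (array([231., 261., 263., 271.]), 0.66), (array([285., 313., 324., 344.]), 0.57)]
round_key [(array([307., 237., 320., 258.]), 0.59)]
pointed_key [(array([288., 249., 304., 268.]), 0.81)]
key_block [(array([248., 244., 335., 320.]), 0.93)]
showcase [(array([297., 110., 462., 226.]), 0.93)]
key_head [(array([195., 334., 239., 361.]), 0.93), (array([282., 317., 324., 343.]), 0.69), (array([266., 264., 284., 288.]), 0.62), (array([227., 260., 265., 270.]), 0.59)]
spice_jar [(array([188., 203., 232., 263.]), 0.96), (array([298., 107., 462., 229.]), 0.29)]
mortar [(array([236., 177., 277., 236.]), 0.56)]
```

Run:
```python
import cv2
a=cv2.imread('pics/top0.png'); b=cv2.imread('pics/side0.png')
cv2.imwrite('pics/c_top.png',cv2.resize(a[100:280,170:490],None,fx=2.5,fy=2.5,interpolation=3))
cv2.imwrite('pics/c_side.png',cv2.resize(b[220:380,170:370],None,fx=3.75,fy=3.75,interpolation=3))
```

```text
(no output)
```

View pics/side0.png

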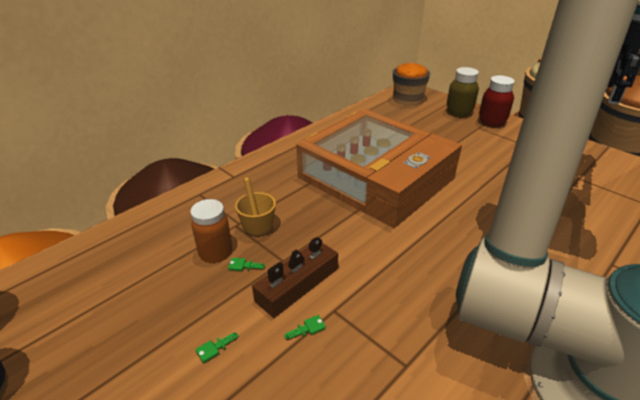

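View pics/c_top.png

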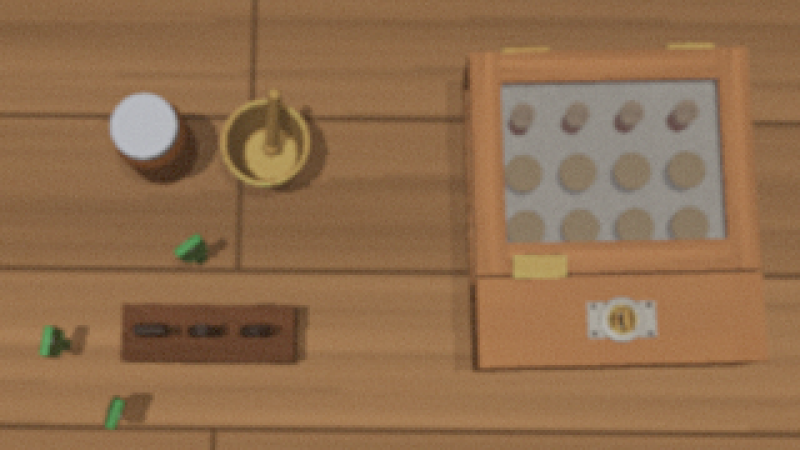

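View pics/c_side.png

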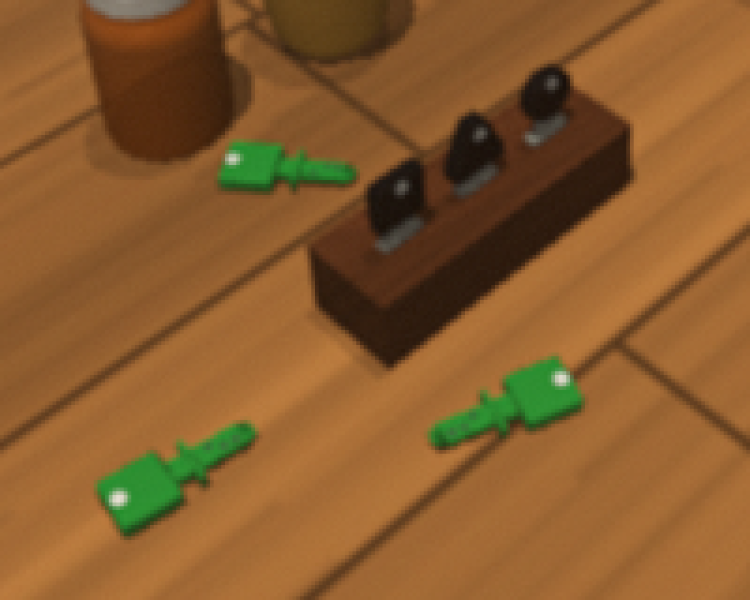

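The candidates are three black keys in the block, at side (275,276), (296,258) and (313,247), plus three green look-alikes lying on the counter. In the enlarged crop, the leftmost black key at side (275,276) has a square head. The middle one tapers and the right one is a disc. The leftmost, at top ≈(230,232), is the key to take. Next I'll measure poses.

Run:
```python
from h import *
np.set_printoptions(precision=4,suppress=True)
p=dict(np.load('pics/top0.npz')); s=dict(np.load('pics/side0.npz'))
R=cv2.Rodrigues(p['rvec'])[0]; print('cam',-R.T@p['tvec'],R.T@np.array([1,0,0]))
# point cloud by height
v,u=np.mgrid[0:400,0:640]
K=p['mtx'];d=p['depth']
X=np.stack([(u-K[0,2])/K[0,0]*d,(v-K[1,2])/K[1,1]*d,d],-1)
W=(X-p['tvec'])@R
def rect(m,name):
    m=m.astype(np.uint8); n,l,st,c=cv2.connectedComponentsWithStats(m)
    for i in range(1,n):
        if st[i,4]>15:
            P=W[l==i]; r=cv2.minAreaRect(P[:,:2].astype(np.float32)*1000); print(name,st[i],r,'z',np.median(P[:,2]))
roi=lambda a,b,c,e:(u>=a)&(u<c)&(v>=b)&(v<e)
z=W[...,2]
print('counter z',np.median(z[roi(300,220,340,260)]))
rect(roi(210,215,300,250)&(z>0.035)&(z<0.055),'block')
rect(roi(210,215,300,250)&(z>0.06),'heads')
rect(roi(340,100,490,260)&(z>0.09),'case')
# colour based contours
hsv=cv2.cvtColor(p['color'],cv2.COLOR_RGB2HSV)
def pix(name,poly,zz):
    q=np.array([wz(p,a,b,zz)[:2] for a,b in poly]); print(name,q)
sc=lambda L:[(170+a/2.5,100+b/2.5) for a,b in L]
pix('block corners',sc([(123,305),(299,306),(296,362),(122,360)]),0.045)
pix('case',sc([(478,368),(765,361),(748,47),(470,52)]),0.1)
pix('lock',sc([(621,319)]),0.104)
pix('lockplate',sc([(587,301),(655,300),(656,338),(588,340)]),0.1)
pix('heads',sc([(152,330),(207,330),(256,330)]),0.086)
cv2.imwrite('pics/lock.png',cv2.resize(cv2.cvtColor(p['color'],cv2.COLOR_RGB2BGR)[205:250,390:450],None,fx=12,fy=12,interpolation=3))
```

```text
cam [0.4127 0.0126 1.2427] [ 0.0115 -0.9999  0.0007]
counter z 0.0006613527631255979
block [ 218  221   71   24 1405] ((494.1723327636719, 184.88198852539062), (170.72320556640625, 56.388118743896484), 89.92889404296875) z 0.045471778896898025
heads [224 229  14   5  58] ((494.2824401855469, 234.09033203125), (9.778891563415527, 28.272937774658203), 0.25010445713996887) z 0.08709401694952382
heads [246 230  13   5  65] ((493.8078918457031, 184.57962036132812), (9.947875022888184, 29.784975051879883), 0.5584395527839661) z 0.07928660448724761
heads [266 230  13   5  61] ((461.52337646484375, 76.75214385986328), (159.8524169921875, 20.778074264526367), 60.10331344604492) z 0.08325718665408895
case [  358   117   120   131 14341] ((596.07470703125, -163.11883544921875), (355.3521423339844, 363.0789489746094), 1.83432137966156) z 0.0998328366638655
block corners [[0.5192 0.2692]
 [0.5202 0.0956]
 [0.4651 0.0974]
 [0.4651 0.268 ]]
case [[ 0.4591 -0.0768]
 [ 0.4687 -0.3453]
 [ 0.7722 -0.3385]
 [ 0.7641 -0.0688]]
lock [[ 0.5062 -0.2104]]
lockplate [[ 0.5231 -0.1794]
 [ 0.5248 -0.2435]
 [ 0.489  -0.2437]
 [ 0.4864 -0.1799]]
heads [[0.492  0.2319]
 [0.4927 0.1796]
 [0.4932 0.1331]]
```

View pics/lock.png

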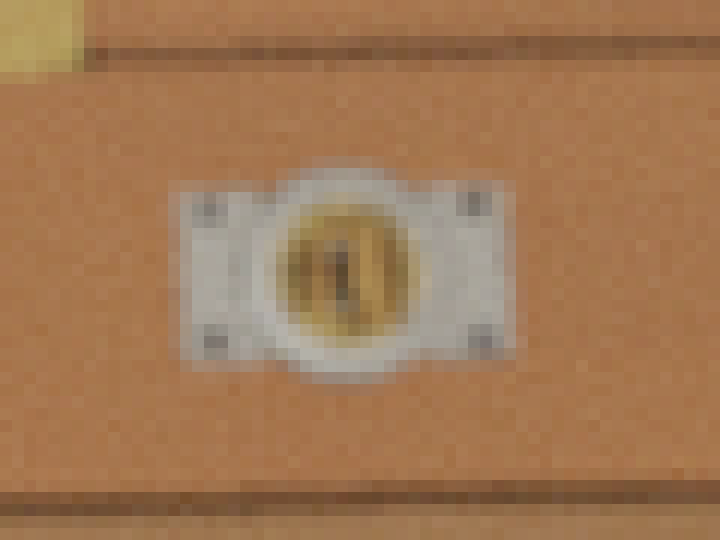

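Emit:
send_rows --deltas '[{"dp": [0.18,0.22,0],"rotation": [0,0,0.2]},{"dp": [0.36,0.43,0],"rotation": [0,0,0.4]},{"dp": [0.54,0.65,0],"rotation": [0,0,0.6]},{"dp": [0.72,0.87,0],"rotation": [0,0,0.8]}]' --fingers -1

```text
clock: 1.23
position: [0.3271, -0.4171, 0.2503]
ee_rot: [0.0, 0.914, 0.405, 0.0]
contact_force: [-0.4, -1.5, 0.4]
width: 0.0854
```

Emit:
send_rows --deltas '[{"dp": [0.18,0.22,0],"rotation": [0,0,0.2]},{"dp": [0.36,0.43,0],"rotation": [0,0,0.4]},{"dp": [0.54,0.65,0],"rotation": [0,0,0.6]},{"dp": [0.72,0.87,0],"rotation": [0,0,0.8]}]'

```text
clock: 1.57
position: [0.4138, -0.3123, 0.2505]
ee_rot: [0.0, 0.815, 0.579, 0.0]
contact_force: [1.1, 0.1, 0.1]
width: 0.0857
```

Emit:
send_rows --deltas '[{"dp": [0.18,0.22,0],"rotation": [0,0,0.2]},{"dp": [0.36,0.43,0],"rotation": [0,0,0.4]},{"dp": [0.54,0.65,0],"rotation": [0,0,0.6]},{"dp": [0.72,0.87,0],"rotation": [0,0,0.68]},{"dp": [0.72,0.87,0],"rotation": [0,0,0.68]},{"dp": [0.72,0.87,0],"rotation": [0,0,0.68]}]'

```text
clock: 2.07
position: [0.5001, -0.2079, 0.2503]
ee_rot: [0.0, 0.706, 0.708, -0.0]
contact_force: [-0.2, -0.3, -0.4]
width: 0.0858
```

Run:
```python
from h import *
np.set_printoptions(precision=4,suppress=True)
s=monitor.get_state(); print(s['clock'],s['position'],s['ee_rot'],s['contact_force'],s['qpos'])
p=eyes.get_image('wrist'); save(p,'w1.png'); np.savez('pics/w1.npz',**{k:p[k] for k in('color','depth','mtx','rvec','tvec')})
R=cv2.Rodrigues(p['rvec'])[0]; print('cam',-R.T@p['tvec'],R,p['mtx'])
```

```text
2.0667 [ 0.5001 -0.2079  0.2503] [ 0.      0.706   0.7082 -0.0001] [-0.1889 -0.3228 -0.403 ] [-0.5223  0.2257  1.575  -0.0002  1.3409 -0.5255]
cam [ 0.4998 -0.142   0.3743] [[ 1.      0.0035  0.0001]
 [ 0.0034 -0.9648  0.2631]
 [ 0.001  -0.2631 -0.9648]] [[309.7069   0.     314.887 ]
 [  0.     309.7069 199.3102]
 [  0.       0.       1.    ]]
```

View pics/w1.png

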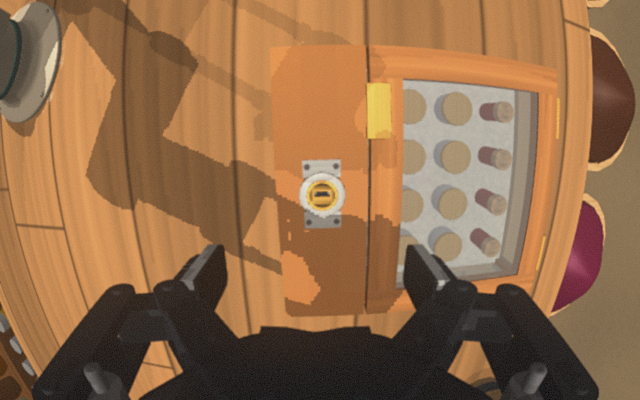

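```bash
cat >> h.py <<'E'
def fray(p,uv):
    K=np.array(p['mtx'],float); q=cv2.fisheye.undistortPoints(np.array(uv,np.float64).reshape(-1,1,2),K,np.zeros(4)).reshape(-1,2)
    R=cv2.Rodrigues(np.array(p['rvec'],float))[0]; t=np.array(p['tvec'],float).ravel()
    return -R.T@t, np.c_[q,np.ones(len(q))]@R
def fz(p,uv,z):
    c,r=fray(p,uv); return c+r*((z-c[2])/r[:,2])[:,None]
def fproj(p,X):
    return cv2.fisheye.projectPoints(np.array(X,np.float64).reshape(-1,1,3),np.array(p['rvec'],float),np.array(p['tvec'],float),np.array(p['mtx'],float),np.zeros(4))[0].reshape(-1,2)
def ortho(p,x0,x1,y0,y1,z,res=0.0005):
    # image: row 0 = x1 , col 0 = y1 (x up, y left)
    xs=np.arange(x1,x0,-res); ys=np.arange(y1,y0,-res)
    X=np.stack(np.broadcast_arrays(xs[:,None],ys[None,:],np.float64(z)),-1)
    m=fproj(p,X).reshape(len(xs),len(ys),2).astype(np.float32)
    return cv2.remap(cv2.cvtColor(p['color'],cv2.COLOR_RGB2BGR),m[...,0],m[...,1],cv2.INTER_CUBIC)
def load(n): return dict(np.load(n))
E
python3 - <<'E'
from h import *
p=load('pics/w1.npz')
o=ortho(p,0.466,0.546,-0.26,-0.16,0.104,0.0002)
for i in range(0,400,50): cv2.line(o,(0,i),(8,i),(255,255,255),1)
for i in range(0,500,50): cv2.line(o,(i,0),(i,8),(255,255,255),1)
cv2.imwrite('pics/o1.png',o)
o2=ortho(p,0.44,0.79,-0.37,-0.04,0.1,0.0005); cv2.imwrite('pics/o2.png',o2[:600])
E
```

```text
(no output)
```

View pics/o1.png

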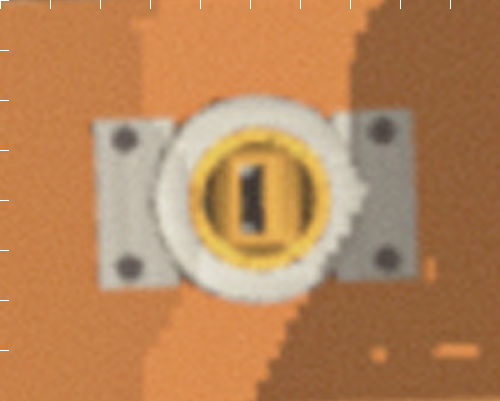

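View pics/o2.png

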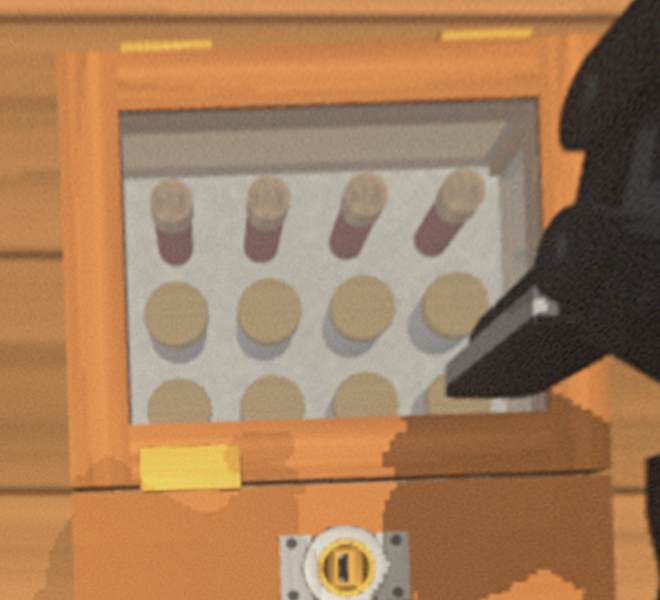

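The wrist view shows the lock's collar centre at (322,195), which works out to keyhole ≈ (0.506,-0.211) with yaw ≈ 0.036. The top camera agrees within 1.5 mm. Next I'll move towards the block, stopping short of it for a wrist look.

Emit:
send_rows --deltas '[{"dp": [0,0.33,0]},{"dp": [0,0.66,0]},{"dp": [0,1,0]}]'

```text
validation failed for argument at $.de...
```

Emit:
send_rows --deltas '[{"dp": [0,0.33,0]},{"dp": [0,0.66,0]},{"dp": [0,1,0]}]'

```text
validation failed for argument at $.de...
```

Emit:
send_rows --deltas '[{"dp": [0,0.33,-0.1]},{"dp": [0,0.66,-0.2]},{"dp": [-0.05,1,-0.3]},{"dp": [-0.05,1,-0.3]},{"dp": [-0.05,1,-0.3]}]'

```text
validation failed for argument at $.de...
```

Run:
```python
from h import *
np.set_printoptions(precision=4,suppress=True)
s=monitor.get_state(); print(s['clock'],s['position'],s['ee_rot'],s['contact_force'],s['qpos'])
p=eyes.get_image('wrist'); save(p,'w2.png'); np.savez('pics/w2.npz',**{k:p[k] for k in('color','depth','mtx','rvec','tvec')})
o=ortho(p,0.454,0.534,0.09,0.28,0.085,0.00025)
for i in range(0,320,40): cv2.line(o,(0,i),(8,i),(255,255,255),1)
for i in range(0,760,40): cv2.line(o,(i,0),(i,8),(255,255,255),1)
cv2.imwrite('pics/o3.png',o)
```

```text
2.1167 [ 0.4994 -0.2089  0.2502] [ 0.      0.7066  0.7076 -0.0004] [ 0.1431 -0.7686 -0.5341] [-0.5243  0.2254  1.5754 -0.0007  1.3409 -0.5256]
```

View pics/w2.png

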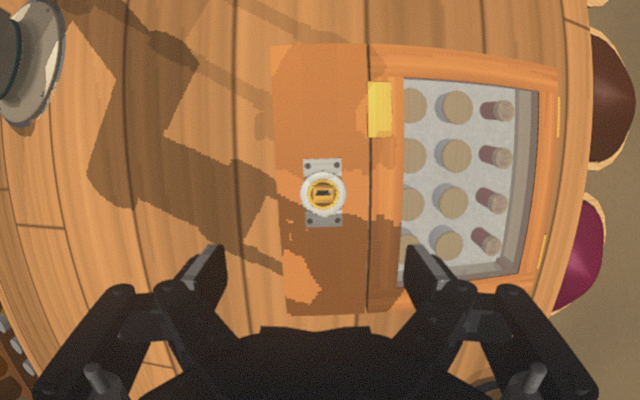

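View pics/o3.png

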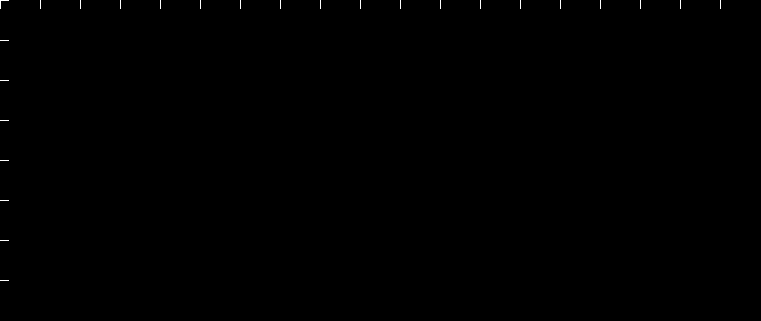

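The move calls were refused because each row needs a rotation, so the arm is still over the lock. I'll resend with rotations.

Emit:
send_rows --deltas '[{"dp": [0,0.33,0],"rotation": [0,0,0]},{"dp": [0,0.66,0],"rotation": [0,0,0]},{"dp": [0,1,0],"rotation": [0,0,0]}]'

```text
clock: 2.42
position: [0.4986, -0.0901, 0.2502]
ee_rot: [0.0, 0.709, 0.705, -0.0]
contact_force: [1.1, 0.7, 0.7]
width: 0.0857
```

Emit:
send_rows --deltas '[{"dp": [0,0.33,0],"rotation": [0,0,0]},{"dp": [0,0.66,0],"rotation": [0,0,0]},{"dp": [0,1,0],"rotation": [0,0,0]}]'

```text
clock: 2.67
position: [0.4988, 0.0306, 0.2506]
ee_rot: [0.0, 0.708, 0.706, -0.0]
contact_force: [0.8, 0.1, -0.2]
width: 0.0854
```

Emit:
send_rows --deltas '[{"dp": [0,0.33,-0.1],"rotation": [0,0,0]},{"dp": [0,0.66,-0.2],"rotation": [0,0,0]},{"dp": [-0.05,1,-0.3],"rotation": [0,0,0]},{"dp": [-0.05,1,-0.3],"rotation": [0,0,0]},{"dp": [-0.05,1,-0.3],"rotation": [0,0,0]}]'

```text
clock: 3.08
position: [0.4924, 0.1511, 0.2136]
ee_rot: [-0.0, 0.706, 0.708, -0.001]
contact_force: [0.3, 0.0, 0.8]
width: 0.0854
```

Run:
```python
from h import *
np.set_printoptions(precision=4,suppress=True)
s=monitor.get_state(); print(s['clock'],s['position'],s['ee_rot'],s['contact_force'],s['qpos'])
p=eyes.get_image('wrist'); save(p,'w3.png'); np.savez('pics/w3.npz',**{k:p[k] for k in('color','depth','mtx','rvec','tvec')})
o=ortho(p,0.454,0.534,0.09,0.28,0.085,0.00025)
for i in range(0,320,40): cv2.line(o,(0,i),(8,i),(255,255,255),1)
for i in range(0,760,40): cv2.line(o,(i,0),(i,8),(255,255,255),1)
cv2.imwrite('pics/o4.png',o)
```

```text
3.0833 [0.4924 0.1511 0.2136] [-0.0004  0.7063  0.7079 -0.001 ] [0.3049 0.0152 0.7918] [ 0.163   0.2115  1.6888 -0.0006  1.2433  0.161 ]
```

View pics/w3.png

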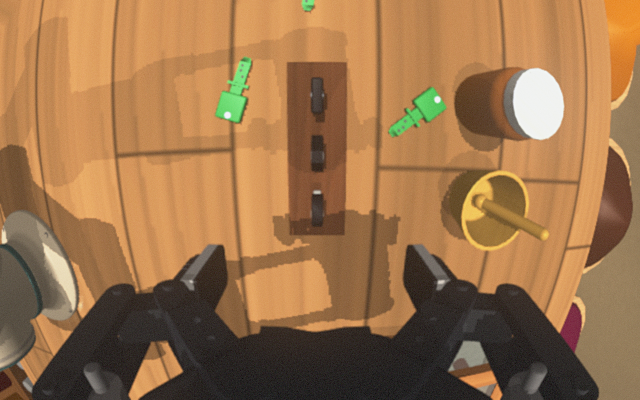

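View pics/o4.png

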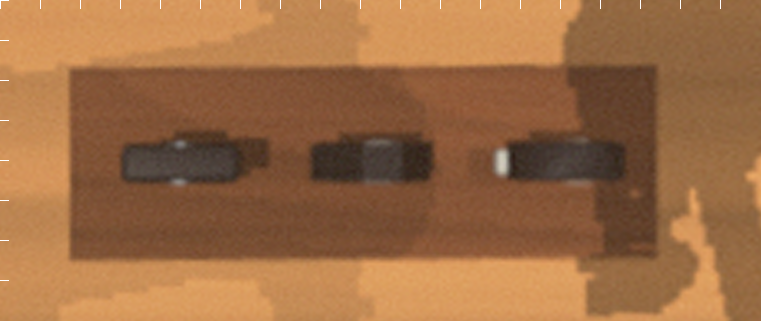

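The leftmost key in the rectified wrist view (the top one in the raw view, at (317,95)) has a flat square head, centred at (0.4935,0.2345) with yaw ≈ 0. The top camera agrees. Now descending to it.

Emit:
send_rows --deltas '[{"dp": [0.01,0.3,-0.15],"rotation": [0,0,0]},{"dp": [0.01,0.6,-0.35],"rotation": [0,0,0]},{"dp": [0.01,0.695,-0.5],"rotation": [0,0,0]},{"dp": [0.01,0.695,-0.5],"rotation": [0,0,0]},{"dp": [0.01,0.695,-0.5],"rotation": [0,0,0]}]' --fingers -0.3 --grip_force 30

```text
clock: 3.55
position: [0.4949, 0.2321, 0.154]
ee_rot: [0.0, 0.708, 0.707, -0.001]
contact_force: [-0.9, -0.7, 0.9]
width: 0.0556
```

Run:
```python
from h import *
np.set_printoptions(precision=4,suppress=True)
s=monitor.get_state(); print(s['clock'],s['position'],s['ee_rot'],s['contact_force'],s['width'])
p=eyes.get_image('wrist'); save(p,'w4.png'); np.savez('pics/w4.npz',**{k:p[k] for k in('color','depth','mtx','rvec','tvec')})
```

```text
3.55 [0.4949 0.2321 0.154 ] [ 0.0002  0.7076  0.7066 -0.0011] [-0.8799 -0.6995  0.9358] 0.0556228377546296
```

View pics/w4.png

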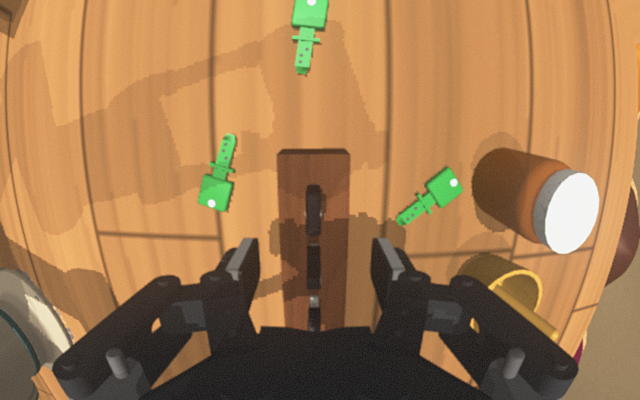

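Emit:
send_rows --deltas '[{"dp": [-0.005,0,-0.2],"rotation": [0,0,0]},{"dp": [-0.005,0,-0.4],"rotation": [0,0,0]},{"dp": [-0.005,0,-0.58],"rotation": [0,0,0]},{"dp": [-0.005,0,-0.68],"rotation": [0,0,0]},{"dp": [-0.005,0,-0.68],"rotation": [0,0,0]},{"dp": [-0.005,0,-0.68],"rotation": [0,0,0]}]'

```text
clock: 4.1
position: [0.4951, 0.2326, 0.0738]
ee_rot: [0.001, 0.708, 0.706, 0.001]
contact_force: [0.6, -0.4, -0.2]
width: 0.0555
```

Emit:
send_rows --deltas '[{"dp": [0,0,0],"rotation": [0,0,0]},{"dp": [0,0,0],"rotation": [0,0,0]},{"dp": [0,0,0],"rotation": [0,0,0]},{"dp": [0,0,0],"rotation": [0,0,0]},{"dp": [0,0,0],"rotation": [0,0,0]},{"dp": [0,0,0],"rotation": [0,0,0]},{"dp": [0,0,0],"rotation": [0,0,0]}]' --fingers 1 --grip_force 60

```text
clock: 4.68
position: [0.4945, 0.2342, 0.0739]
ee_rot: [0.001, 0.707, 0.707, 0.001]
contact_force: [-0.5, -0.9, 6.3]
width: 0.0093
```

Run:
```python
from h import *
np.set_printoptions(precision=4,suppress=True)
s=monitor.get_state(); print(s['clock'],s['position'],s['ee_rot'],s['contact_force'],s['moment'],s['width'])
p=eyes.get_image('wrist'); save(p,'w5.png')
```

```text
4.6833 [0.4945 0.2342 0.0739] [0.0006 0.7069 0.7073 0.0007] [-0.5458 -0.9129  6.2528] [-0.1573  0.1271  0.0361] 0.009294132984213983
```

View pics/w5.png

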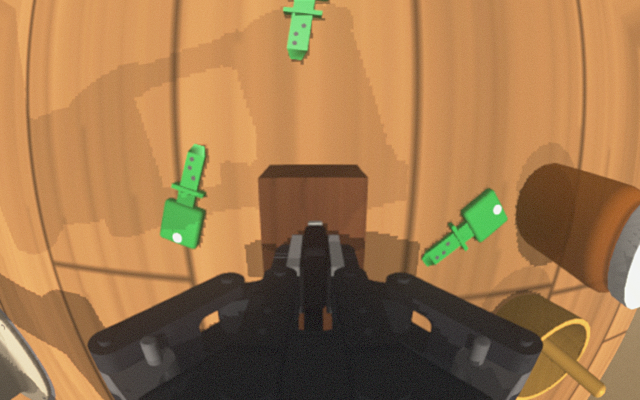

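Emit:
send_rows --deltas '[{"dp": [0,0,0.1],"rotation": [0,0,0]},{"dp": [0,0,0.25],"rotation": [0,0,0]},{"dp": [0,0,0.45],"rotation": [0,0,0]},{"dp": [0,0,0.7],"rotation": [0,0,0]},{"dp": [0,0,1],"rotation": [0,0,0]}]'

```text
clock: 5.15
position: [0.4925, 0.2338, 0.1924]
ee_rot: [-0.001, 0.707, 0.707, -0.002]
contact_force: [0.2, 1.6, -0.1]
width: 0.0089
```

Emit:
send_rows --deltas '[{"dp": [0,-0.1,0.3],"rotation": [0,0,0]},{"dp": [0,-0.33,0.4],"rotation": [0,0,0.2]},{"dp": [0.03,-0.66,0.4],"rotation": [0,0,0.4]},{"dp": [0.03,-1,0.4],"rotation": [0,0,0.6]}]'

```text
clock: 5.48
position: [0.4985, 0.1138, 0.2424]
ee_rot: [0.002, 0.59, 0.807, 0.002]
contact_force: [0.7, -1.3, -0.5]
width: 0.0093
```

Emit:
send_rows --deltas '[{"dp": [0,-0.33,0],"rotation": [0,0,0.23]},{"dp": [0.03,-0.66,0],"rotation": [0,0,0.46]},{"dp": [0.03,-1,0],"rotation": [0,0,0.69]}]'

```text
clock: 5.73
position: [0.5012, 0.0012, 0.2409]
ee_rot: [0.0, 0.452, 0.892, 0.0]
contact_force: [1.2, 0.4, -0.0]
width: 0.0092
```

Emit:
send_rows --deltas '[{"dp": [0,-0.33,0],"rotation": [0,0,0.23]},{"dp": [0.03,-0.66,0],"rotation": [0,0,0.46]},{"dp": [0.04,-1,0],"rotation": [0,0,0.69]}]'

```text
clock: 5.98
position: [0.5058, -0.1122, 0.2408]
ee_rot: [0.0, 0.297, 0.955, 0.0]
contact_force: [-0.6, -0.5, -0.8]
width: 0.0089
```

Emit:
send_rows --deltas '[{"dp": [0,-0.2,0],"rotation": [0,0,0.23]},{"dp": [0,-0.4,0],"rotation": [0,0,0.46]},{"dp": [0,-0.6,0],"rotation": [0,0,0.69]},{"dp": [0,-0.718,0],"rotation": [0,0,0.92]},{"dp": [0,-0.718,0],"rotation": [0,0,1]},{"dp": [0,-0.718,0],"rotation": [0,0,1]},{"dp": [0,-0.718,0],"rotation": [0,0,1]}]'

```text
clock: 6.57
position: [0.5058, -0.1966, 0.2405]
ee_rot: [-0.0, 0.056, 0.998, 0.0]
contact_force: [0.3, 0.7, -1.0]
width: 0.0091
```

Run:
```python
from h import *
np.set_printoptions(precision=4,suppress=True)
s=monitor.get_state(); print(s['clock'],s['position'],s['ee_rot'],s['contact_force'],s['moment'],s['width'],s['qpos'])
for n in ['wrist','side']:
    p=eyes.get_image(n); save(p,n+'6.png'); np.savez('pics/%s6.npz'%n,**{k:p[k] for k in('color','depth','mtx','rvec','tvec')})
b=cv2.imread('pics/side6.png'); cv2.imwrite('pics/c6.png',cv2.resize(b[90:290,230:480],None,fx=3,fy=3,interpolation=3))
```

```text
6.5667 [ 0.5058 -0.1966  0.2405] [-0.0002  0.0557  0.9984  0.0003] [ 0.3155  0.6997 -0.9948] [ 0.0201 -0.0261 -0.0453] 0.009144328424256758 [-0.4991  0.2334  1.5892  0.0004  1.3197 -1.9586]
```

View pics/wrist6.png

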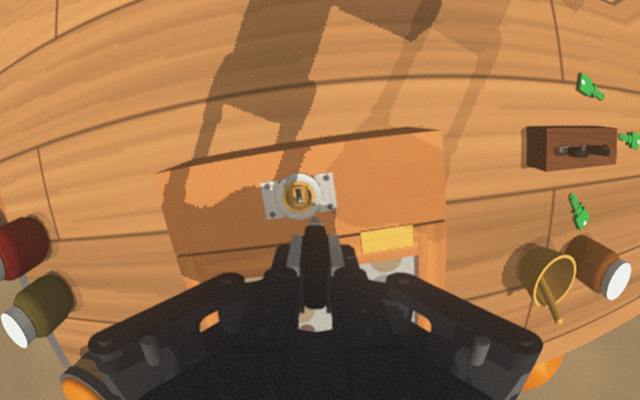

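View pics/c6.png

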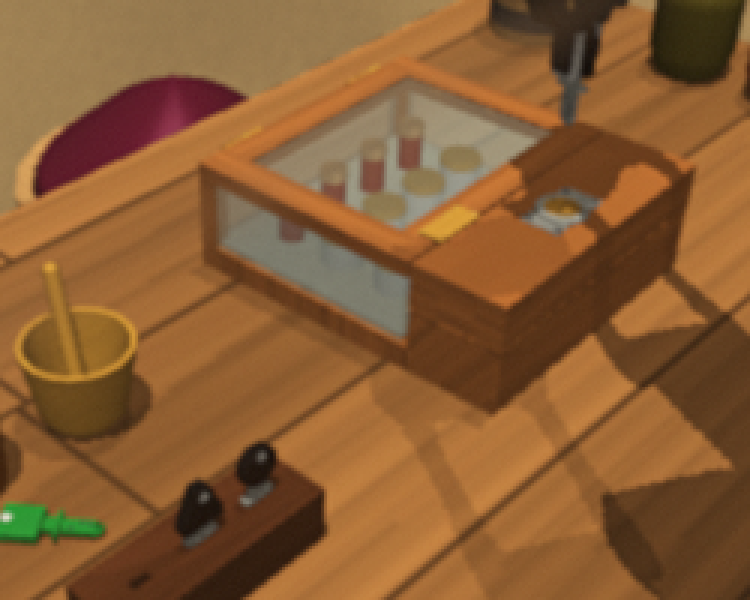

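The grasp holds: the side crop shows the key hanging in the jaws at (570,95) and the other two keys still in the block. Next I'll correct y and yaw and lower the tip to just above the lock.

Emit:
send_rows --deltas '[{"dp": [0.003,-0.06,-0.2],"rotation": [0,0,0.15]},{"dp": [0.003,-0.122,-0.4],"rotation": [0,0,0.296]},{"dp": [0.003,-0.122,-0.58],"rotation": [0,0,0.296]},{"dp": [0.003,-0.122,-0.58],"rotation": [0,0,0.296]},{"dp": [0.003,-0.122,-0.58],"rotation": [0,0,0.296]}]'

```text
clock: 7.08
position: [0.5058, -0.2104, 0.1705]
ee_rot: [-0.001, -0.019, 1.0, 0.001]
contact_force: [1.0, -0.2, 0.1]
width: 0.0091
```

Run:
```python
from h import *
np.set_printoptions(precision=4,suppress=True)
P=[]
for n in ['wrist','side','top']:
    p=eyes.get_image(n); save(p,n+'7.png'); np.savez('pics/%s7.npz'%n,**{k:p[k] for k in('color','depth','mtx','rvec','tvec')})
    s=monitor.get_state(); P.append(s['position'])
    print(s['clock'],s['position'],s['ee_rot'],s['contact_force'],s['moment'],s['width'],s['qpos'])
p=load('pics/side7.npz')
print(proj(p,[[.5062,-.2112,.104],[.5062,-.2112,.17-.0574]]))
b=cv2.imread('pics/side7.png'); cv2.imwrite('pics/c7.png',cv2.resize(b[100:190,370:470],None,fx=6.5,fy=6.5,interpolation=3))
```

```text
7.1333 [ 0.5068 -0.211   0.1718] [ 0.0002 -0.0192  0.9998 -0.    ] [-0.0026 -0.133  -0.3017] [ 0.0118 -0.0211 -0.035 ] 0.009311037395490308 [-0.5214  0.2928  1.6857  0.0003  1.1627 -2.1306]
7.1833 [ 0.5073 -0.2113  0.1725] [ 0.001  -0.0192  0.9998 -0.0005] [ 1.5984 -0.7572 -0.1077] [-0.0167 -0.0202  0.0247] 0.009148139433140228 [-0.5215  0.2921  1.6847  0.0002  1.1625 -2.1308]
7.2333 [ 0.5074 -0.2115  0.1728] [ 0.0013 -0.0192  0.9998 -0.0007] [ 0.5761 -0.0485  0.0285] [-0.0167  0.0061  0.0223] 0.009258361708813547 [-0.5216  0.2918  1.6844  0.0002  1.1624 -2.1309]
[[417.2285 158.6735]
 [417.705  155.4823]]
```

View pics/wrist7.png

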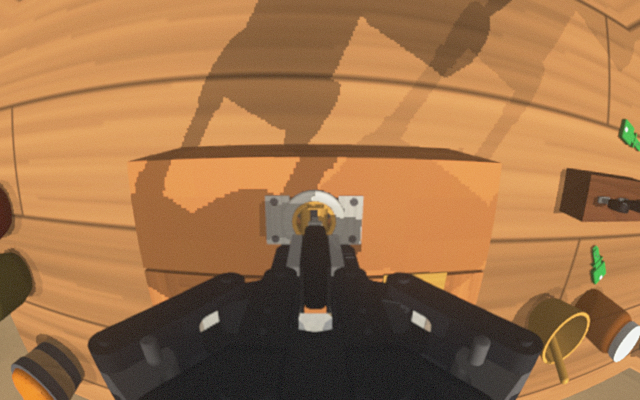

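View pics/c7.png

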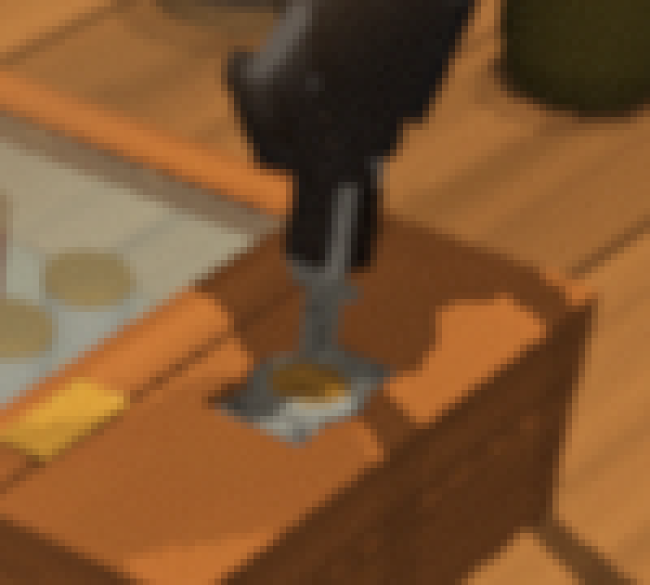

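The wrist view shows the lock plate centred on the head at column ~314 and parallel to it. The side view shows the tip over the keyway. I'll lower it about 9 mm into the mouth, stopping above the first pins.

Emit:
send_rows --deltas '[{"dp": [0,0,-0.04],"rotation": [0,0,0]},{"dp": [0,0,-0.08],"rotation": [0,0,0]},{"dp": [0,0,-0.12],"rotation": [0,0,0]},{"dp": [0,0,-0.15],"rotation": [0,0,0]},{"dp": [0,0,-0.15],"rotation": [0,0,0]},{"dp": [0,0,-0.15],"rotation": [0,0,0]}]'

```text
clock: 7.73
position: [0.5062, -0.2113, 0.1528]
ee_rot: [-0.0, -0.019, 1.0, 0.0]
contact_force: [-0.7, 0.1, -0.1]
width: 0.0092
```

```bash
cat > st.py <<'E'
from h import *
np.set_printoptions(precision=4,suppress=True)
s=monitor.get_state(); print(s['clock'],s['position'],s['ee_rot'],s['contact_force'],s['moment'],s['width'],s['qpos'][5])
E
python3 st.py
```

```text
7.7333 [ 0.5062 -0.2113  0.1528] [-0.0003 -0.019   0.9998  0.0002] [-0.6832  0.1476 -0.0824] [-0.0069  0.0166  0.033 ] 0.00919027238483361 -2.1311929742429823
```

There is no contact force at about 9 mm depth, so the key entered cleanly. Now working it in with small wiggles.

Emit:
send_rows --deltas '[{"dp": [0,0,-0.008],"rotation": [0,0,0.05]},{"dp": [0,0,-0.012],"rotation": [0,0,-0.05]},{"dp": [0,0,-0.018],"rotation": [0,0,0.05]},{"dp": [0,0,-0.024],"rotation": [0,0,-0.05]},{"dp": [0,0,-0.03],"rotation": [0,0,0.05]},{"dp": [0,0,-0.036],"rotation": [0,0,-0.05]},{"dp": [0,0,-0.042],"rotation": [0,0,0.05]},{"dp": [0,0,-0.048],"rotation": [0,0,-0.05]},{"dp": [0,0,-0.048],"rotation": [0,0,0]}]'

```text
clock: 8.48
position: [0.5073, -0.2114, 0.1478]
ee_rot: [0.001, -0.019, 1.0, -0.0]
contact_force: [1.8, 1.0, 0.0]
width: 0.0092
```

```bash
python3 st.py
```

```text
8.4833 [ 0.5073 -0.2114  0.1478] [ 0.0011 -0.0194  0.9998 -0.    ] [1.7892 1.0056 0.0483] [ 0.1772 -0.3813 -0.018 ] 0.009197993944692012 -2.132300817293964
```

Emit:
send_rows --deltas '[{"dp": [0,0,-0.008],"rotation": [0,0,0.05]},{"dp": [0,0,-0.014],"rotation": [0,0,-0.05]},{"dp": [0,0,-0.02],"rotation": [0,0,0.05]},{"dp": [0,0,-0.026],"rotation": [0,0,-0.05]},{"dp": [0,0,-0.032],"rotation": [0,0,0.05]},{"dp": [0,0,-0.038],"rotation": [0,0,-0.05]},{"dp": [0,0,-0.044],"rotation": [0,0,0.05]},{"dp": [0,0,-0.05],"rotation": [0,0,-0.05]},{"dp": [0,0,-0.05],"rotation": [0,0,0]}]'

```text
clock: 9.23
position: [0.5069, -0.2115, 0.1418]
ee_rot: [0.001, -0.02, 1.0, -0.0]
contact_force: [2.6, 0.3, 2.4]
width: 0.0091
```

```bash
python3 st.py
```

```text
9.2333 [ 0.5069 -0.2115  0.1418] [ 0.0007 -0.0202  0.9998 -0.0001] [2.6472 0.3231 2.3761] [ 0.1085 -0.4323  0.0584] 0.009077201475723447 -2.133680771981913
```

Emit:
send_rows --deltas '[{"dp": [0.004,0,-0.008],"rotation": [0,0,0.05]},{"dp": [0.004,0,-0.014],"rotation": [0,0,-0.05]},{"dp": [0.004,0,-0.02],"rotation": [0,0,0.05]},{"dp": [0.004,0,-0.026],"rotation": [0,0,-0.05]},{"dp": [0.004,0,-0.032],"rotation": [0,0,0.05]},{"dp": [0.004,0,-0.038],"rotation": [0,0,-0.05]},{"dp": [0.004,0,-0.044],"rotation": [0,0,0.05]},{"dp": [0.004,0,-0.05],"rotation": [0,0,-0.05]},{"dp": [0.004,0,-0.05],"rotation": [0,0,0]}]'

```text
clock: 9.98
position: [0.5073, -0.2114, 0.1359]
ee_rot: [0.001, -0.02, 1.0, -0.0]
contact_force: [1.7, 0.0, 1.7]
width: 0.009
```

Run:
```python
exec(open('st.py').read())
for n in ['side']:
    p=eyes.get_image(n); save(p,n+'8.png')
b=cv2.imread('pics/side8.png'); cv2.imwrite('pics/c8.png',cv2.resize(b[100:190,370:470],None,fx=6.5,fy=6.5,interpolation=3))
```

```text
9.9833 [ 0.5073 -0.2114  0.1359] [ 0.0006 -0.0204  0.9998 -0.0001] [1.7006 0.0428 1.6808] [ 0.133  -0.3337 -0.0286] 0.008979971002607395 -2.133661140180806
```

View pics/c8.png

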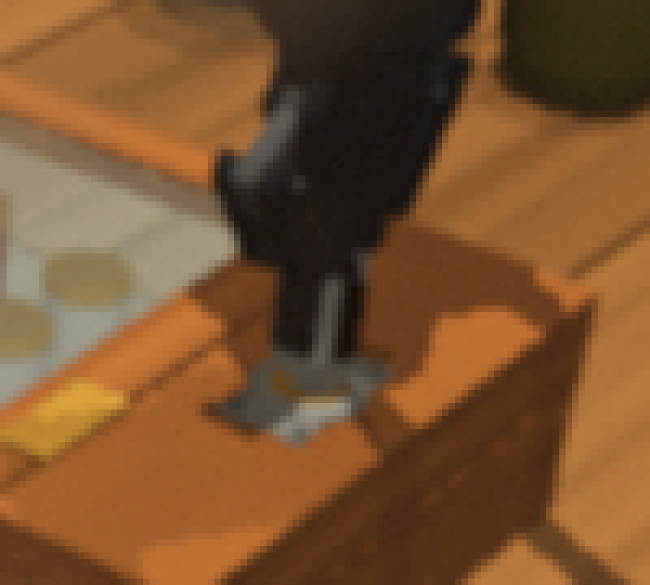

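Emit:
send_rows --deltas '[{"dp": [0,0,-0.006],"rotation": [0,0,0.05]},{"dp": [0,0,-0.012],"rotation": [0,0,-0.05]},{"dp": [0,0,-0.018],"rotation": [0,0,0.05]},{"dp": [0,0,-0.024],"rotation": [0,0,-0.05]},{"dp": [0,0,-0.03],"rotation": [0,0,0.05]},{"dp": [0,0,-0.03],"rotation": [0,0,-0.05]},{"dp": [0,0,-0.03],"rotation": [0,0,0]}]' --grip_force 80

```text
clock: 10.62
position: [0.5074, -0.2116, 0.1327]
ee_rot: [0.001, -0.02, 1.0, -0.0]
contact_force: [1.2, 0.2, 8.4]
width: 0.0088
```

```bash
python3 st.py
```

```text
10.6167 [ 0.5074 -0.2116  0.1327] [ 0.0007 -0.02    0.9998 -0.0002] [1.1692 0.1786 8.4047] [ 0.2287 -0.1398 -0.0047] 0.008792915304148875 -2.1327841144420874
```

Emit:
send_rows --deltas '[{"dp": [0,0,-0.005],"rotation": [0,0,0.05]},{"dp": [0,0,-0.01],"rotation": [0,0,-0.05]},{"dp": [0,0,-0.014],"rotation": [0,0,0.05]},{"dp": [0,0,-0.014],"rotation": [0,0,-0.05]},{"dp": [0,0,-0.014],"rotation": [0,0,0]},{"dp": [0,0,-0.014],"rotation": [0,0,0]}]'

```text
clock: 11.12
position: [0.5074, -0.2116, 0.1325]
ee_rot: [0.001, -0.021, 1.0, -0.001]
contact_force: [-1.7, 1.8, 16.6]
width: 0.009
```

Run:
```python
exec(open('st.py').read())
for n in ['side','wrist']:
    p=eyes.get_image(n); save(p,n+'9.png')
b=cv2.imread('pics/side9.png'); cv2.imwrite('pics/c9.png',cv2.resize(b[100:190,370:470],None,fx=6.5,fy=6.5,interpolation=3))
b=cv2.imread('pics/wrist9.png'); cv2.imwrite('pics/d9.png',cv2.resize(b[150:300,215:415],None,fx=4,fy=4,interpolation=3))
```

```text
11.1167 [ 0.5074 -0.2116  0.1325] [ 0.0011 -0.021   0.9998 -0.0005] [-1.711   1.8158 16.5637] [ 0.4582  0.2424 -0.0117] 0.00903291660338274 -2.1346034095630584
```

View pics/c9.png

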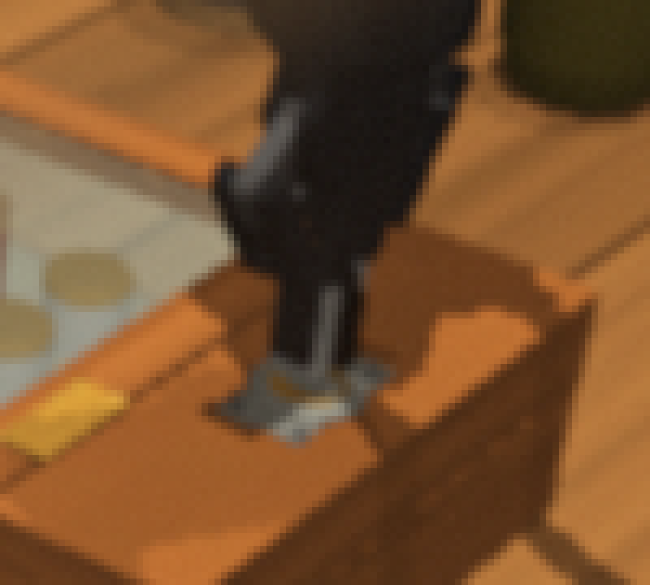

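View pics/d9.png

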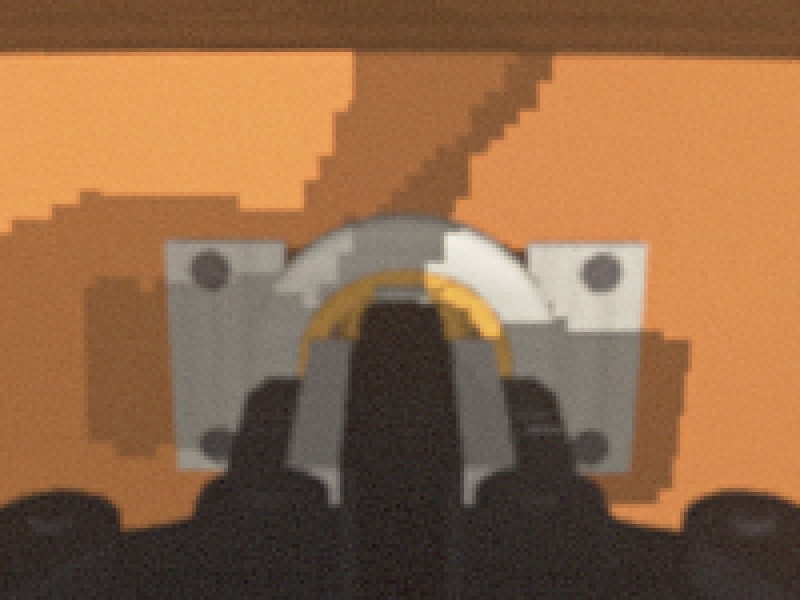

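Emit:
send_rows --deltas '[{"dp": [0,0,-0.005],"rotation": [0,0,0.07]},{"dp": [0,0,-0.01],"rotation": [0,0,-0.07]},{"dp": [0.005,0,-0.014],"rotation": [0,0,0.07]},{"dp": [-0.005,0,-0.014],"rotation": [0,0,-0.07]},{"dp": [0,0,-0.014],"rotation": [0,0,0]},{"dp": [0,0,-0.014],"rotation": [0,0,0]}]'

```text
clock: 11.72
position: [0.5075, -0.2115, 0.1323]
ee_rot: [0.001, -0.021, 1.0, -0.001]
contact_force: [-3.5, 3.6, 24.5]
width: 0.0089
```

```bash
python3 st.py
```

```text
11.7167 [ 0.5075 -0.2115  0.1323] [ 0.0014 -0.0211  0.9998 -0.0007] [-3.4848  3.585  24.4749] [0.7319 0.6628 0.0624] 0.008931123381365749 -2.1348591296899
```

The key is home: the TCP stayed at z ≈ 0.1325 as the push rose from 8 to 24 N. That matches the grasp height, with the TCP 28–29 mm above the key's origin. Now I'll ease the push and turn clockwise.

Emit:
send_rows --deltas '[{"dp": [0,0,0.01],"rotation": [0,0,0]},{"dp": [0,0,0.02],"rotation": [0,0,-0.15]},{"dp": [0,0,0.02],"rotation": [0,0,-0.3]},{"dp": [0,0,0.02],"rotation": [0,0,-0.45]},{"dp": [0,0,0.02],"rotation": [0,0,-0.6]},{"dp": [0,0,0.02],"rotation": [0,0,-0.6]}]' --grip_force 90

```text
clock: 12.22
position: [0.5073, -0.2118, 0.1326]
ee_rot: [0.001, 0.13, 0.991, -0.001]
contact_force: [-0.2, 1.2, 12.4]
width: 0.0087
```

```bash
python3 st.py
```

```text
12.2167 [ 0.5073 -0.2118  0.1326] [ 0.001   0.1302  0.9915 -0.0005] [-0.2472  1.2069 12.4207] [0.31   0.1679 0.0135] 0.00874359039191177 -1.8314391307011726
```

Emit:
send_rows --deltas '[{"dp": [0,0,0],"rotation": [0,0,-0.2]},{"dp": [0,0,0],"rotation": [0,0,-0.4]},{"dp": [0,0,0],"rotation": [0,0,-0.6]},{"dp": [0,0,0],"rotation": [0,0,-0.8]},{"dp": [0,0,0],"rotation": [0,0,-1]},{"dp": [0,0,0],"rotation": [0,0,-1]}]'

```text
clock: 12.72
position: [0.507, -0.2121, 0.1326]
ee_rot: [0.001, 0.372, 0.928, -0.001]
contact_force: [-0.8, -0.4, 13.0]
width: 0.0089
```

Emit:
send_rows --deltas '[{"dp": [0,0,0],"rotation": [0,0,-0.2]},{"dp": [0,0,0],"rotation": [0,0,-0.4]},{"dp": [0,0,0],"rotation": [0,0,-0.6]},{"dp": [0,0,0],"rotation": [0,0,-0.8]},{"dp": [0,0,0],"rotation": [0,0,-1]},{"dp": [0,0,0],"rotation": [0,0,-1]}]'

```text
clock: 13.22
position: [0.5067, -0.2122, 0.1326]
ee_rot: [0.001, 0.59, 0.808, -0.001]
contact_force: [-3.2, 0.4, 13.1]
width: 0.009
```

```bash
python3 st.py
```

```text
13.2167 [ 0.5067 -0.2122  0.1326] [ 0.0008  0.5897  0.8076 -0.0008] [-3.2297  0.3543 13.1196] [0.0949 0.3951 0.1256] 0.008979476989963814 -0.8306746366370434
```

Emit:
send_rows --deltas '[{"dp": [0,0,0],"rotation": [0,0,-0.2]},{"dp": [0,0,0],"rotation": [0,0,-0.4]},{"dp": [0,0,0],"rotation": [0,0,-0.6]},{"dp": [0,0,0],"rotation": [0,0,-0.6]},{"dp": [0,0,0],"rotation": [0,0,-0.6]}]'

```text
clock: 13.63
position: [0.5066, -0.2122, 0.1326]
ee_rot: [0.001, 0.703, 0.712, -0.001]
contact_force: [-2.0, 0.8, 13.6]
width: 0.0089
```

```bash
python3 st.py
```

```text
13.6333 [ 0.5066 -0.2122  0.1326] [ 0.0008  0.7027  0.7115 -0.0007] [-2.0137  0.7677 13.5598] [0.0593 0.4653 0.0889] 0.008893850972757382 -0.5337556017049848
```

Emit:
send_rows --deltas '[{"dp": [0,0,0],"rotation": [0,0,-0.08]},{"dp": [0,0,0],"rotation": [0,0,-0.14]},{"dp": [0,0,0],"rotation": [0,0,-0.14]},{"dp": [0,0,0],"rotation": [0,0,-0.14]}]'

```text
clock: 13.97
position: [0.5066, -0.2122, 0.1326]
ee_rot: [0.001, 0.727, 0.687, -0.001]
contact_force: [-1.8, 0.2, 13.3]
width: 0.0089
```

```bash
python3 st.py
```

```text
13.9667 [ 0.5066 -0.2122  0.1326] [ 0.0008  0.7271  0.6866 -0.0006] [-1.793   0.2112 13.3124] [0.0842 0.3921 0.1292] 0.0089085705008522 -0.46393962167619035
```

Emit:
send_rows --deltas '[{"dp": [0,0,0],"rotation": [0,0,-0.06]},{"dp": [0,0,0],"rotation": [0,0,-0.12]},{"dp": [0,0,0],"rotation": [0,0,-0.12]},{"dp": [0,0,0],"rotation": [0,0,-0.12]}]'

```text
clock: 14.3
position: [0.5064, -0.2122, 0.1326]
ee_rot: [0.001, 0.747, 0.665, -0.001]
contact_force: [-2.6, 0.2, 12.9]
width: 0.0092
```

```bash
python3 st.py
```

```text
14.3 [ 0.5064 -0.2122  0.1326] [ 0.0007  0.7473  0.6645 -0.0008] [-2.5881  0.1501 12.8678] [0.0458 0.5227 0.0965] 0.009168391717390183 -0.4040665168342366
```

Emit:
send_rows --deltas '[{"dp": [0,0,0],"rotation": [0,0,-0.06]},{"dp": [0,0,0],"rotation": [0,0,-0.12]},{"dp": [0,0,0],"rotation": [0,0,-0.12]},{"dp": [0,0,0],"rotation": [0,0,-0.12]}]'

```text
clock: 14.63
position: [0.5063, -0.2122, 0.1326]
ee_rot: [0.001, 0.767, 0.642, -0.001]
contact_force: [-2.4, 0.6, 14.3]
width: 0.0084
```

```bash
python3 st.py
```

```text
14.6333 [ 0.5063 -0.2122  0.1326] [ 0.0008  0.7666  0.6421 -0.0009] [-2.3964  0.5596 14.3402] [0.0639 0.5054 0.3249] 0.008420950469557922 -0.34453164091375865
```

The moment about z jumped from 0.10 to 0.32 N m, so the plug is at its stop. I'll hold for a moment and look.

Emit:
send_rows --deltas '[{"dp": [0,0,0],"rotation": [0,0,-0.03]},{"dp": [0,0,0],"rotation": [0,0,-0.03]},{"dp": [0,0,0],"rotation": [0,0,-0.03]},{"dp": [0,0,0],"rotation": [0,0,-0.03]},{"dp": [0,0,0],"rotation": [0,0,-0.03]},{"dp": [0,0,0],"rotation": [0,0,-0.03]}]'

```text
clock: 15.13
position: [0.5063, -0.2122, 0.1326]
ee_rot: [0.001, 0.771, 0.636, -0.001]
contact_force: [-2.7, 1.0, 14.7]
width: 0.0086
```

Run:
```python
exec(open('st.py').read())
for n in ['wrist','side']:
    p=eyes.get_image(n); save(p,n+'10.png')
s=monitor.get_state(); print(s['moment'],s['contact_force'])
b=cv2.imread('pics/wrist10.png')[130:300,215:415]; c=cv2.imread('pics/side10.png')[100:190,370:470]
cv2.imwrite('pics/d10.png',np.hstack([cv2.resize(b,(400,340),interpolation=3),cv2.resize(c,(378,340),interpolation=3)]))
```

```text
15.1333 [ 0.5063 -0.2122  0.1326] [ 0.0008  0.7713  0.6365 -0.001 ] [-2.7403  1.0326 14.7034] [0.011  0.554  0.4356] 0.00855140014782268 -0.3298635144219699
[0.0843 0.5348 0.3976] [-2.9132  0.4715 13.1581]
```

View pics/d10.png

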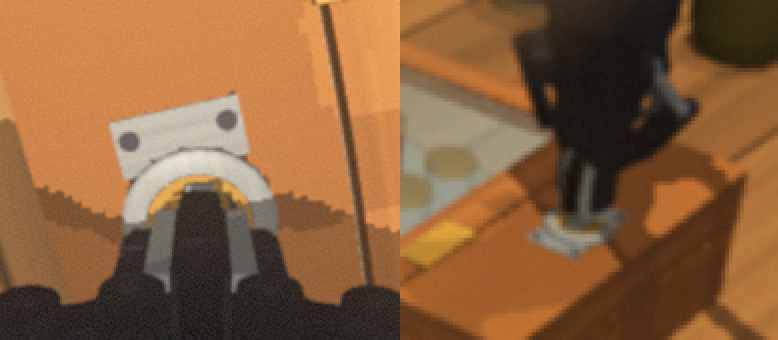

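View pics/side10.png

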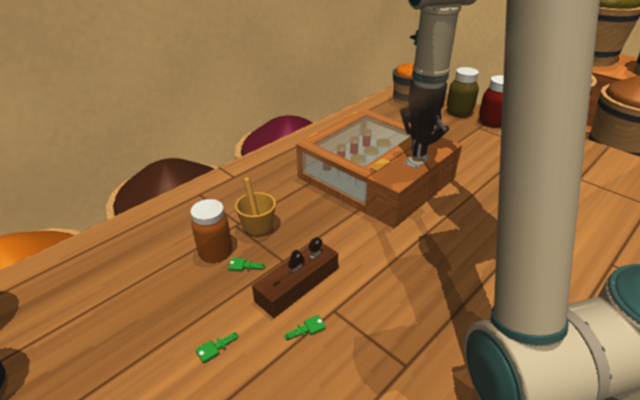

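The key is turned against its stop, with about 0.4 N m held and the shoulder down. The other keys at (296,258) and (315,245), the jar and the mortar look untouched. Handing in while holding.

```bash
python3 -c "
from rig import manip; print(manip.sign_off())"
```

```text
the job is handed in; nothing more can be done
None
```

The square-headed black key is in the showcase lock, turned clockwise to its stop, and the gripper is still holding it there. I handed the job in at about 15 s. Sign-off gives no verdict, and I can't see the latch itself.

- **Fully home:** I worked the key in with small yaw wiggles. The tool then stayed at a height of about 0.1325 m while the push rose from 8 to 24 N, which fits the shoulder resting on the lock's face.
- **Turned to the stop:** I started turning only after that. The wrist turned about 1.8 rad, which covers the plug's 1.571 rad plus play and some flex. The turning moment jumped from about 0.1 to 0.3–0.4 N m at the end, and I kept about 14 N of downward push and a 90 N grip.
- **Everything else:** the last side picture shows the round and pointed keys still in the block, and the jar, mortar and green keys where they were.

**What went wrong or disagreed:**
- One set of move calls was refused because I left out the rotation field; nothing moved.
- During the carry the arm fell about 15 mm and 0.03 rad short, and I corrected that before inserting the key.
- The pins took only 2–3 N in the readings between pushes, less than the 5–20 N stated. I judged the key home by its depth and the firm stop rather than by feeling the pins.

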